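Show the overhead camera which dish goes to which beaker

ROBOT

A 7-joint arm with a two-finger parallel gripper is mounted at the origin on a cart in front of the work surface, level with it; the furniture and walls round the work are solid. World frame = base frame: x ahead of the robot, y to its left, z up, the work surface at z = 0. Lengths are in m, angles in rad, forces in N, time in s.
With the tool pointing down it reaches from about 0.4 to 0.9 m from the base axis. Payload 5.5 kg.
Tool frame: the origin (TCP) lies between the finger pads, 19 mm behind the fingertips; this is the grasp point; y points along the fingers, x is the direction in which the jaws open and shut, and the axes are right-handed (so a half turn about y gives the same grasp; the last joint's range is limited). The gripper opens to 85 mm and grips with 20 to 120 N. Pads are 22 mm wide; open, the fingers measure 114 mm over their backs; the gripper's body (76 mm by 85 mm) begins 54 mm behind the grasp point. The pads swing forward as they close: fully open they stand 13 mm farther back than shut.
Start: joints at [1.494, 0.501, -0.427, 1.55, 0.221, 1.138, -0.21], TCP at [0.217, -0.613, 0.25] pointing down, gripper open.
Joint ranges: [-2.88, 2.88], [-0.31, 2.03], [-1.54, 1.56], [0.2, 2.42], [-1.41, 4.55], [0.19, 2.02], [-2.57, 2.57]. Speed limits (rad/s): [2.57, 2.57, 3.14, 3.14, 3.14, 3.14, 3.14].

INTERFACE

Orientations are given as a unit quaternion [w, x, y, z].
In Python, from plant import robot gives the robot as it stands. The module is installed in compiled form; this text tells all that it offers.
- The arm moves only by the tool move_arm, never from a script. Its argument "commands" is a list of rows, each a list of 7 numbers: the finger opening in mm, from 0 to 85.4, then the shift along the tool's x, y, z in mm, then the turn, a rotation vector about the tool's x, y, z in rad. In form: [[claw, dx, dy, dz, wx, wy, wz], ...]. A call has 1 to 20 rows; each row is the pose to reach, as a shift and turn from the pose commanded when the call began, along the tool's axes at that moment; what a row does not reach only later rows make up. A row lasts 1/10 s, in which the tool goes at most 50 mm and 8.59 degrees, less where a joint would pass 70% of its speed; a pose out of reach is approached as far as the arm can. A call with a gripper value outside its range is refused whole. The fingers move at their own pace and stop on an object; "newtons" is the grip in N (left out, the last holds). Time passes only in rows, so rows that repeat a pose let the fingers close. It gives the time, the measured TCP pose, the force and the opening at its end, in the units of the state.
- robot.read_state(): the state, without advancing time (a new reading comes with each control period).
- robot.grab_frame(name): name is "side" or "top"; returns the picture (480x640x3 uint8, red, green, blue); there is no depth.
- robot.get_calibration(name): a dict with "vfov" (degrees; the focal length in pixels is half the picture's height over the tangent of half this angle, whatever the lens; pixels are square), "cx", "cy" (the principal point, pixels), "rvec" (rotation vector, rad) and "tvec" (3), from world to camera coordinates, as OpenCV has them. Camera axes: x right, y down, z forward; pixel columns grow to the right and rows downward; lengths in m; the calibration is good to about 2 mm. A picture is of the moment at which its call begins. get_calibration takes no time and is no camera call.
- robot.sign_off(): hands the job in, once; it reports no verdict.
The state is a dict: "time": time; "qpos": joint angles; "joint_vel": joint speeds; "joint_efforts": joint torques, N m; "eef_pos": TCP position; "ee_rot": TCP orientation; "wrist_force": force on the tool from outside, world axes, zero at the start; "wrist_torque": the same for the moment, N m; "opening": finger opening in m.
Only numpy, scipy, OpenCV 4.12 (cv2) and the standard library are available. Lean on these libraries where they do the work, as an engineer would, in place of code of your own. Each camera call takes 0.05 s, during which the arm holds its last target. There are 200 camera calls.

TASK

Show the bench camera the next transfer by pointing with the fingertips straight down from just above, a finger-width or two and without contact: first at the single petri dish (not the stack of two) for two seconds, then at the smaller of the two beakers for two seconds. Then confirm by pressing the button on the low box fully down and letting it come back up, and draw clear. On the way do not point closely at the stack, the larger beaker or the timer, and do not touch or shift any dish, beaker, the timer or the syringe, marker and tweezers at the front.

Things in the scene. Friction and masses are not known exactly. Their poses are not given: they have to be found in the camera images.
- dish_single: white petri dish with lid, 59 mm across, 15 mm high, standing alone flat on the table; origin at the centre of its underside, z up
- dish_single_top (a point): centre of the lid of the single dish, 15 mm above the table. Pointing at it counts while the TCP is within 22 mm sideways of this point and 12 to 65 mm above it (the fingertips stand about 19 mm past the TCP, so a TCP 40 mm above leaves a gap of about 20 mm)
- stack_lower: lower one of two identical white petri dishes (59 mm across, 15 mm high each) stacked on each other; origin at the centre of its underside, on the table
- stack_upper: upper dish of the stack; origin at the centre of its underside, 15 mm above the table
- stack_top (a point): centre of the top of the stack, 30 mm above the table; not to be pointed at
- beaker_small: the smaller glass beaker, 52 mm across, 69 mm high, standing upright; origin at the centre of its underside, z up
- beaker_small_mouth (a point): centre of the small beaker's open top, 69 mm above the table. Pointing at it counts while the TCP is within 22 mm sideways of this point and 12 to 65 mm above it
- beaker_large: the larger glass beaker, 81 mm across, 93 mm high, standing upright; origin at the centre of its underside
- beaker_large_mouth (a point): centre of the large beaker's open top, 93 mm above the table; not to be pointed at
- bench_timer: white bench timer, 46 x 68 x 66 mm, standing; origin at the centre of its underside; a bystander
- timer_top (a point): middle of the timer's top, 66 mm above the table
- confirm_box: low grey box with a white cover, 84 x 70 x 32 mm, fixed to the table, one black push button in the middle of its top; origin at the centre of its underside, x and y along its sides
- confirm_top (a point): centre of the button's top face, button cap 32 mm across, 54 mm above the table when up; press straight down here
- confirm (a joint): how far the button is pressed, m: 0 up, 0.006 fully down; a spring pushes back, 5 N at fully down; counts as pressed beyond 0.0045
- syringe: plastic syringe, 25 x 85 x 16 mm, lying at the table's front edge, a bystander; origin at the centre of its underside
- marker: marker pen, 17 x 135 x 16 mm, lying at the table's front edge, a bystander; origin at the centre of its underside
- forceps: steel tweezers, 22 x 120 x 10 mm, lying at the table's front edge, a bystander; origin at the centre of its underside
Not all that is in view belongs to the job. What is shaped like the beaker_large but green is not meant.

How it is judged:
By the outcome, as a careful person would: the job done as asked, in the order asked, and still so for the second after the job is handed in, with the robot touching nothing.
It also fails if it takes over 50 s, if anything falls off the work surface, if the arm or the gripper's body presses on something with over 40 N, if the wrist force passes 120 N, or if a joint passes its speed limit or range.

## Working session

There is one attempt and no reset: what is moved stays moved. The work goes in short steps, Python scripts to look and compute and a tool call to move; the robot and the scene stay as the last step left them, time stands still between calls to the robot, and variables do not carry over. Pictures are saved under pics/ and viewed, about 8 in all and at most 12, crops included, and the job is handed in when it is done.

Besides the shell and the picture viewer there is one more tool, called after "Call:" as a command line: name --pt "numbers of a row" for each row, then --argument value for the rest. move_arm: Moves the arm, as the interface text tells. Its arguments: {"type":"object","properties":{"commands":{"type":"array","items":{"type":"array","items":{"type":"number"}}},"newtons":{"type":"number"}},"required":["commands"]}

```bash
mkdir -p pics; python3 - <<'E'
from plant import robot
import cv2
for n in("side","top"):
    cv2.imwrite(f"pics/{n}0.png",robot.grab_frame(n)[:,:,::-1]); print(n,robot.get_calibration(n))
s=robot.read_state(); print(s)
E
```

```text
side {'vfov': 53.40721346830236, 'cx': 318.85642347646717, 'cy': 238.91174177939854, 'rvec': array([ 2.0360003 , -0.11552351,  0.07811155]), 'tvec': array([-0.54842714,  0.01692177,  0.9554623 ])}
top {'vfov': 46.255084867984486, 'cx': 314.94780716396775, 'cy': 242.6279138575907, 'rvec': array([ 2.18265795, -2.22265118,  0.09699518]), 'tvec': array([-0.1486516 ,  0.53764363,  1.09773296])}
{'time': 0.1, 'qpos': array([ 1.49423084,  0.50176214, -0.42683021,  1.55132429,  0.22078964,
        1.13831501, -0.21033105]), 'joint_vel': array([ 7.45296117e-05,  2.41051608e-04, -2.20476759e-04, -3.30431030e-03,
       -3.25341395e-04, -9.46095056e-05,  5.21987136e-04]), 'joint_efforts': array([-1.09155351e-02, -5.70808554e+01, -5.83889320e+00, -2.81747586e+01,
        1.03918154e-02,  5.49782475e-03,  3.16614285e-05]), 'eef_pos': array([ 0.21640431, -0.61229586,  0.24906881]), 'ee_rot': array([ 0.57772305, -0.57695958,  0.40874997, -0.40777099]), 'wrist_force': array([0.33784772, 0.56256296, 0.31223153]), 'wrist_torque': array([0.01371349, 0.00585682, 0.01033483]), 'opening': 0.08539129406911435}
```

View pics/top0.png

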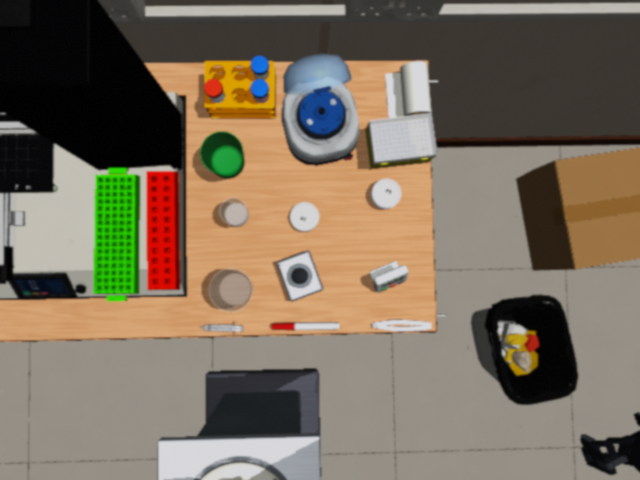

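View pics/side0.png

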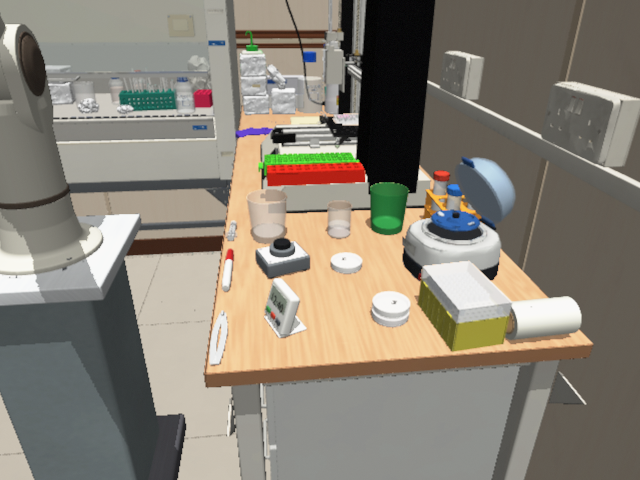

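Single dish candidates: top (304,217)/side (346,262) is one dish high, while top (385,194)/side (391,308) is two high, so that one is the stack. Beaker candidates: top (234,213)/side (339,219) is small and clear, (230,289)/(267,215) is large, and (222,155) is the green decoy. The button is at top (299,276), the timer at (388,277). Next I'll measure these and check a crop.

```bash
cat >h.py <<'E'
from plant import robot
import numpy as np, cv2
def cam(n):
    c=robot.get_calibration(n); f=240/np.tan(np.radians(c['vfov']/2))
    K=np.array([[f,0,c['cx']],[0,f,c['cy']],[0,0,1]]); R=cv2.Rodrigues(c['rvec'])[0]; return K,R,np.array(c['tvec'])
def plane(n,uv,z):
    K,R,t=cam(n); d=R.T@np.linalg.inv(K)@[uv[0],uv[1],1]; o=-R.T@t
    return o+d*(z-o[2])/d[2]
def proj(n,p):
    K,R,t=cam(n); q=K@(R@np.array(p)+t); return q[:2]/q[2]
E
python3 - <<'E'
from h import *
np.set_printoptions(precision=3,suppress=True)
top=cv2.imread("pics/top0.png"); side=cv2.imread("pics/side0.png")
def blob(im,box,fn):
    x0,y0,x1,y1=box; h=cv2.cvtColor(im,cv2.COLOR_BGR2HSV)[y0:y1,x0:x1].astype(int)
    m=fn(h).astype(np.uint8); c=max(cv2.findContours(m,0,2)[0],key=cv2.contourArea)
    (x,y),r=cv2.minEnclosingCircle(c); return (x+x0,y+y0),r,cv2.contourArea(c),cv2.boundingRect(c)
white=lambda h:(h[...,1]<60)&(h[...,2]>150)
black=lambda h:(h[...,2]<70)
beak=lambda h:(h[...,1]<100)
for nm,b,fn,z in [("single",(280,195,330,240),white,.015),("stack",(362,172,410,216),white,.03),("small",(212,192,258,235),beak,.069),("large",(200,262,262,316),beak,.093),("button",(282,260,318,292),black,.054),("timer",(364,255,414,300),white,.066)]:
    uv,r,a,_=blob(top,b,fn); p=plane("top",uv,z); print(nm,np.array(uv),r,a,p,"->side",proj("side",p))
A=cv2.resize(top[130:320,180:440],None,fx=3,fy=3,interpolation=2)
B=cv2.resize(side[170:350,210:450],None,fx=3,fy=3,interpolation=2)
cv2.imwrite("pics/crop.png",cv2.resize(np.hstack([A[:540],B[:540]]),(800,288)))
E
```

```text
single [304.148 216.458] 14.859264373779297 650.0 [ 0.588 -0.138  0.015] ->side [346.504 258.865]
stack [385.814 193.151] 15.186899185180664 657.0 [ 0.63  -0.301  0.03 ] ->side [391.088 299.745]
small [233.545 212.327] 15.48954963684082 641.0 [ 0.592 -0.004  0.069] ->side [338.411 204.305]
large [230.328 289.738] 22.442737579345703 1485.5 [0.446 0.001 0.093] ->side [266.855 195.335]
button [299.  275.5] 7.632268905639648 161.0 [ 0.47  -0.126  0.054] ->side [282.315 240.296]
timer [388.5 270.5] 18.66825294494629 472.5 [ 0.476 -0.296  0.066] ->side [291.756 284.281]
```

View pics/crop.png

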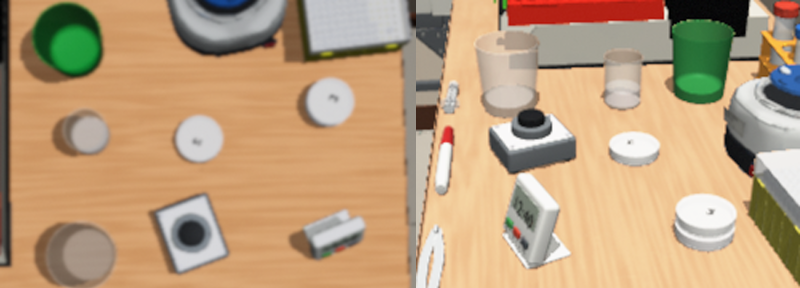

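Confirmed: single dish, small clear beaker and button are as named. Next I'll work out the shifts in tool axes.

```bash
cat >>h.py <<'E'
from scipy.spatial.transform import Rotation as Ro
def go(*targets):
    s=robot.read_state(); R=Ro.from_quat(s['ee_rot'],scalar_first=True).as_matrix()
    np.set_printoptions(precision=3,suppress=True)
    print("t",s['time'],"pos",s['eef_pos'],"F",s['wrist_force'],"q",s['qpos'],"open",s['opening']); print(R)
    for p in targets: print(p, "shift mm",(R.T@(np.array(p)-s['eef_pos'])*1000).round(1))
E
python3 -c "
from h import *
go((.588,-.138,.25),(.588,-.138,.13),(.588,-.138,.055))"
```

```text
t 0.1 pos [ 0.216 -0.612  0.249] F [0.338 0.563 0.312] q [ 1.494  0.502 -0.427  1.551  0.221  1.138 -0.21 ] open 0.08539129406911435
[[ 0.333 -0.001  0.943]
 [-0.943  0.002  0.333]
 [-0.002 -1.     0.   ]]
(0.588, -0.138, 0.25) shift mm [-323.3   -0.3  508.4]
(0.588, -0.138, 0.13) shift mm [-323.1  119.7  508.4]
(0.588, -0.138, 0.055) shift mm [-323.   194.7  508.4]
```

Call:
move_arm --pt "0 -20 0 32 0 0 0" --pt "0 -40 0 64 0 0 0" --pt "0 -60 0 96 0 0 0" --pt "0 -80 0 127 0 0 0" --pt "0 -101 0 159 0 0 0" --pt "0 -121 0 191 0 0 0" --pt "0 -141 0 222 0 0 0" --pt "0 -162 0 254 0 0 0" --pt "0 -182 0 286 0 0 0" --pt "0 -202 0 318 0 0 0" --pt "0 -222 0 349 0 0 0" --pt "0 -242 0 381 0 0 0" --pt "0 -262 0 413 0 0 0" --pt "0 -283 0 445 0 0 0" --pt "0 -303 0 477 0 0 0" --pt "0 -323 0 508 0 0 0" --pt "0 -323 0 508 0 0 0" --pt "0 -323 0 508 0 0 0" --pt "0 -323 0 508 0 0 0" --pt "0 -323 0 508 0 0 0"

```text
time: 2.1
eef_pos: [0.5871, -0.1408, 0.2497]
ee_rot: [-0.576, 0.577, -0.409, 0.409]
wrist_force: [0.8, -1.0, 0.2]
opening: 0.0
```

```bash
python3 -c "
from h import *
go((.588,-.138,.25),(.588,-.138,.13),(.588,-.138,.055))
cv2.imwrite('pics/t1.png',robot.grab_frame('top')[:,:,::-1])"
```

```text
t 2.1 pos [ 0.587 -0.141  0.25 ] F [ 0.763 -0.991  0.156] q [ 0.661  0.455 -0.626  1.667  0.292  1.115 -1.279] open 2.8287492354768814e-05
[[ 0.331 -0.001  0.944]
 [-0.944 -0.001  0.331]
 [ 0.    -1.    -0.001]]
(0.588, -0.138, 0.25) shift mm [-2.4 -0.3  1.7]
(0.588, -0.138, 0.13) shift mm [ -2.4 119.7   1.9]
(0.588, -0.138, 0.055) shift mm [ -2.4 194.7   2. ]
```

View pics/t1.png

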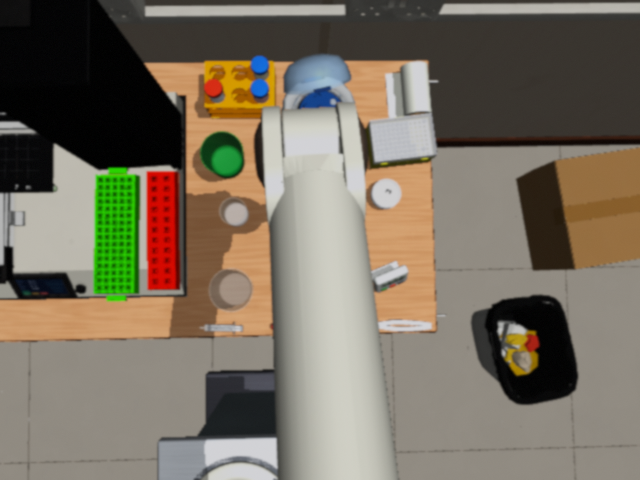

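The top view shows the arm over the single dish, with the stack, timer and beakers undisturbed. Descending.

Call:
move_arm --pt "0 -1 35 1 0 0 0" --pt "0 -2 70 2 0 0 0" --pt "0 -2 105 2 0 0 0" --pt "0 -2 135 2 0 0 0" --pt "0 -2 160 2 0 0 0" --pt "0 -2 178 2 0 0 0" --pt "0 -2 189 2 0 0 0" --pt "0 -2 195 2 0 0 0" --pt "0 -2 195 2 0 0 0" --pt "0 -2 195 2 0 0 0" --pt "0 -2 195 2 0 0 0" --pt "0 -2 195 2 0 0 0"

```text
time: 3.35
eef_pos: [0.5898, -0.1365, 0.056]
ee_rot: [0.578, -0.577, 0.408, -0.409]
wrist_force: [-0.5, 0.0, -0.1]
opening: -0.0002
```

```bash
python3 -c "
from h import *
go((.588,-.138,.25),(.592,-.004,.25),(.592,-.004,.109))
cv2.imwrite('pics/s1.png',cv2.resize(robot.grab_frame('side')[170:350,210:450,::-1],None,fx=3,fy=3))"
```

```text
t 3.35 pos [ 0.59  -0.137  0.056] F [-0.503  0.008 -0.082] q [ 0.564  0.695 -0.512  1.789  0.464  0.778 -1.416] open -0.0001692691260428997
[[ 0.333  0.002  0.943]
 [-0.943 -0.001  0.333]
 [ 0.001 -1.     0.001]]
(0.588, -0.138, 0.25) shift mm [   1. -194.   -2.]
(0.592, -0.004, 0.25) shift mm [-124.  -194.1   46.5]
(0.592, -0.004, 0.109) shift mm [-124.2  -53.1   46.3]
```

View pics/s1.png

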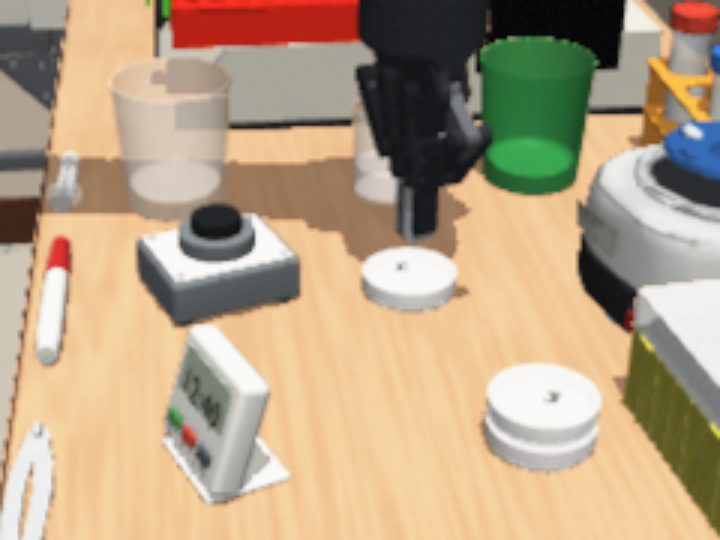

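The fingertips (crop 417,232) hover about 20 mm over the single dish lid (410,270), with a clear gap. I'll hold, then go up and across to the small beaker.

Call:
move_arm --pt "0 0 0 0 0 0 0" --pt "0 0 0 0 0 0 0" --pt "0 0 0 0 0 0 0" --pt "0 0 0 0 0 0 0" --pt "0 0 0 0 0 0 0" --pt "0 0 0 0 0 0 0" --pt "0 0 0 0 0 0 0" --pt "0 0 0 0 0 0 0" --pt "0 0 0 0 0 0 0" --pt "0 0 0 0 0 0 0" --pt "0 0 0 0 0 0 0" --pt "0 0 0 0 0 0 0" --pt "0 0 0 0 0 0 0" --pt "0 0 0 0 0 0 0" --pt "0 0 0 0 0 0 0" --pt "0 0 0 0 0 0 0" --pt "0 0 0 0 0 0 0" --pt "0 0 0 0 0 0 0" --pt "0 0 0 0 0 0 0" --pt "0 0 0 0 0 0 0"

```text
time: 5.4
eef_pos: [0.5892, -0.1364, 0.055]
ee_rot: [0.577, -0.577, 0.408, -0.408]
wrist_force: [0.3, 0.2, -0.6]
opening: 0.0
```

Call:
move_arm --pt "0 0 0 0 0 0 0" --pt "0 0 0 0 0 0 0" --pt "0 0 0 0 0 0 0" --pt "0 0 -30 0 0 0 0" --pt "0 0 -65 0 0 0 0" --pt "0 0 -100 0 0 0 0" --pt "0 0 -135 0 0 0 0" --pt "0 0 -160 0 0 0 0" --pt "0 -15 -170 6 0 0 0" --pt "0 -40 -170 15 0 0 0" --pt "0 -70 -170 26 0 0 0" --pt "0 -95 -170 36 0 0 0" --pt "0 -115 -170 43 0 0 0" --pt "0 -124 -170 46 0 0 0" --pt "0 -124 -170 46 0 0 0" --pt "0 -124 -170 46 0 0 0" --pt "0 -124 -170 46 0 0 0"

```text
time: 7.1
eef_pos: [0.5912, -0.006, 0.2246]
ee_rot: [-0.577, 0.577, -0.409, 0.409]
wrist_force: [0.7, -0.2, 0.8]
opening: 0.0004
```

```bash
python3 -c "
from h import *
go((.592,-.004,.109))"
```

```text
t 7.1 pos [ 0.591 -0.006  0.225] F [ 0.683 -0.224  0.758] q [ 0.461  0.466 -0.653  1.723  0.319  1.061 -1.531] open 0.00043327771214236296
[[ 0.331 -0.001  0.944]
 [-0.944 -0.001  0.331]
 [ 0.001 -1.    -0.001]]
(0.592, -0.004, 0.109) shift mm [ -1.6 115.6   1.5]
```

Call:
move_arm --pt "0 -1 25 1 0 0 0" --pt "0 -1 55 1 0 0 0" --pt "0 -1 80 1 0 0 0" --pt "0 -1 100 1 0 0 0" --pt "0 -1 111 1 0 0 0" --pt "0 -1 115 1 0 0 0" --pt "0 -1 115 1 0 0 0" --pt "0 -1 115 1 0 0 0" --pt "0 -1 115 1 0 0 0" --pt "0 -1 115 1 0 0 0"

```text
time: 8.1
eef_pos: [0.5924, -0.0029, 0.1109]
ee_rot: [0.578, -0.577, 0.408, -0.409]
wrist_force: [-0.8, -0.2, -0.1]
opening: 0.0001
```

```bash
python3 -c "
from h import *
go((.592,-.004,.2),(.47,-.126,.2))
cv2.imwrite('pics/s2.png',cv2.resize(robot.grab_frame('side')[130:310,210:450,::-1],None,fx=3,fy=3))"
```

```text
t 8.1 pos [ 0.592 -0.003  0.111] F [-0.816 -0.15  -0.133] q [ 0.4    0.607 -0.584  1.802  0.429  0.859 -1.618] open 7.801078682869022e-05
[[ 0.333  0.002  0.943]
 [-0.943 -0.     0.333]
 [ 0.001 -1.     0.001]]
(0.592, -0.004, 0.2) shift mm [  0.9 -89.1  -0.6]
(0.47, -0.126, 0.2) shift mm [  75.3  -89.2 -156.3]
```

View pics/s2.png

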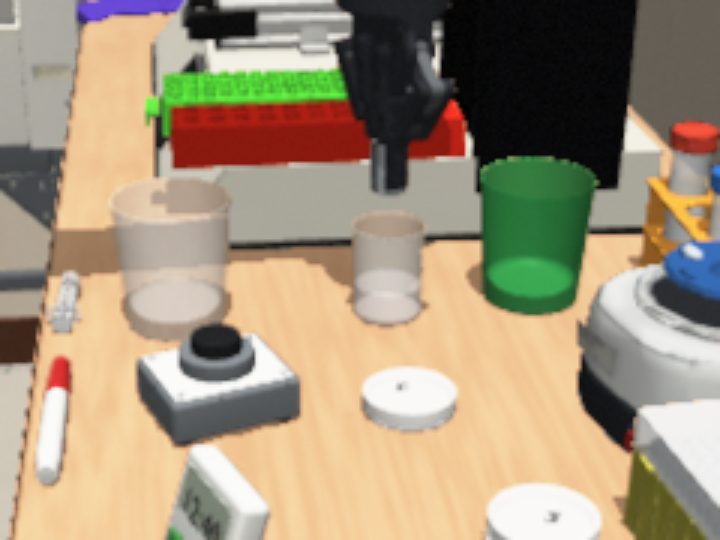

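The fingertips (crop 389,190) are centred over the small beaker's mouth (388,220), with a clear gap. I'll hold, rise and go over the button.

Call:
move_arm --pt "0 0 0 0 0 0 0" --pt "0 0 0 0 0 0 0" --pt "0 0 0 0 0 0 0" --pt "0 0 0 0 0 0 0" --pt "0 0 0 0 0 0 0" --pt "0 0 0 0 0 0 0" --pt "0 0 0 0 0 0 0" --pt "0 0 0 0 0 0 0" --pt "0 0 0 0 0 0 0" --pt "0 0 0 0 0 0 0" --pt "0 0 0 0 0 0 0" --pt "0 0 0 0 0 0 0" --pt "0 0 0 0 0 0 0" --pt "0 0 0 0 0 0 0" --pt "0 0 0 0 0 0 0" --pt "0 0 0 0 0 0 0" --pt "0 0 0 0 0 0 0" --pt "0 0 0 0 0 0 0" --pt "0 0 0 0 0 0 0" --pt "0 0 0 0 0 0 0"

```text
time: 10.15
eef_pos: [0.5918, -0.0029, 0.11]
ee_rot: [0.577, -0.577, 0.408, -0.408]
wrist_force: [0.0, 0.2, 0.6]
opening: -0.0002
```

Call:
move_arm --pt "0 0 0 0 0 0 0" --pt "0 0 0 0 0 0 0" --pt "0 0 0 0 0 0 0" --pt "0 0 -30 0 0 0 0" --pt "0 0 -65 0 0 0 0" --pt "0 0 -90 0 0 0 0" --pt "0 12 -90 -24 0 0 0" --pt "0 24 -90 -50 0 0 0" --pt "0 38 -90 -80 0 0 0" --pt "0 52 -90 -108 0 0 0" --pt "0 64 -90 -134 0 0 0" --pt "0 72 -90 -150 0 0 0" --pt "0 75 -90 -156 0 0 0" --pt "0 75 -90 -156 0 0 0" --pt "0 75 -90 -156 0 0 0" --pt "0 75 -90 -156 0 0 0" --pt "0 75 -90 -156 0 0 0"

```text
time: 11.85
eef_pos: [0.4704, -0.1246, 0.2]
ee_rot: [0.578, -0.577, 0.408, -0.408]
wrist_force: [-0.1, 0.3, -0.0]
opening: 0.0001
```

```bash
python3 -c "
from h import *
go((.47,-.126,.085),(.47,-.126,.067))"
```

```text
t 11.85 pos [ 0.47  -0.125  0.2  ] F [-0.05   0.302 -0.019] q [ 0.773  0.305 -0.661  1.995  0.233  0.917 -1.238] open 0.00013578618106180332
[[ 0.335  0.     0.942]
 [-0.942  0.001  0.335]
 [-0.    -1.     0.001]]
(0.47, -0.126, 0.085) shift mm [  1.2 115.   -1. ]
(0.47, -0.126, 0.067) shift mm [  1.2 133.   -1. ]
```

Call:
move_arm --pt "0 1 30 -1 0 0 0" --pt "0 1 60 -1 0 0 0" --pt "0 1 85 -1 0 0 0" --pt "0 1 103 -1 0 0 0" --pt "0 1 113 -1 0 0 0" --pt "0 1 118 -1 0 0 0" --pt "0 1 118 -1 0 0 0" --pt "0 1 118 -1 0 0 0" --pt "0 1 121 -1 0 0 0" --pt "0 1 124 -1 0 0 0" --pt "0 1 127 -1 0 0 0" --pt "0 1 130 -1 0 0 0" --pt "0 1 130 -1 0 0 0" --pt "0 1 130 -1 0 0 0"

```text
time: 13.25
eef_pos: [0.4693, -0.1271, 0.0701]
ee_rot: [-0.577, 0.577, -0.408, 0.408]
wrist_force: [0.6, -0.5, 2.8]
opening: 0.0001
```

```bash
python3 -c "
from h import *
go((.47,-.126,.067))
cv2.imwrite('pics/s3.png',cv2.resize(robot.grab_frame('side')[180:300,220:380,::-1],None,fx=4,fy=4))"
```

```text
t 13.25 pos [ 0.469 -0.127  0.07 ] F [ 0.627 -0.474  2.771] q [ 0.66   0.516 -0.542  2.078  0.431  0.656 -1.403] open 9.218917389067388e-05
[[ 0.333  0.     0.943]
 [-0.943 -0.     0.333]
 [ 0.    -1.     0.   ]]
(0.47, -0.126, 0.067) shift mm [-0.8  3.1  1. ]
```

View pics/s3.png

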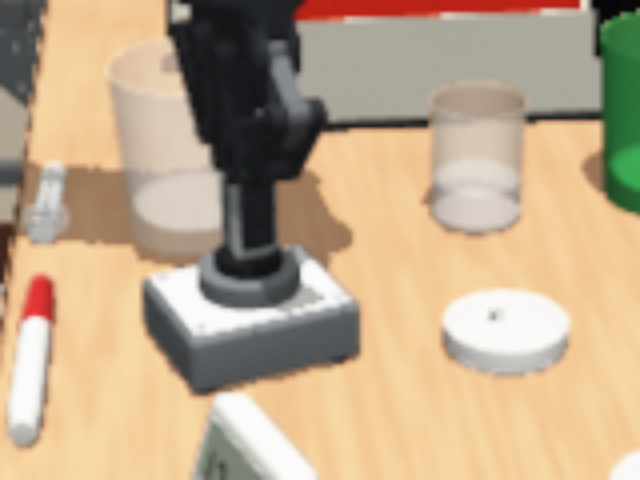

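The fingertips (crop 250,245) are centred on the button and partly pressing it, at 2.8 N. I'll press on gently to the stop.

Call:
move_arm --pt "0 0 1 0 0 0 0" --pt "0 0 2 0 0 0 0" --pt "0 0 3 0 0 0 0" --pt "0 0 4 0 0 0 0" --pt "0 0 4 0 0 0 0" --pt "0 0 4 0 0 0 0"

```text
time: 13.9
eef_pos: [0.4694, -0.1271, 0.0667]
ee_rot: [-0.577, 0.578, -0.408, 0.409]
wrist_force: [-2.1, -0.4, 12.2]
opening: 0.0002
```

12 N is well past the 5 N spring, so the button is on its stop. Releasing and drawing clear.

Call:
move_arm --pt "0 0 0 0 0 0 0" --pt "0 0 0 0 0 0 0" --pt "0 0 -6 0 0 0 0" --pt "0 0 -16 0 0 0 0" --pt "0 0 -35 0 0 0 0" --pt "0 0 -65 0 0 0 0" --pt "0 0 -100 0 0 0 0" --pt "0 0 -135 0 0 0 0" --pt "0 0 -165 0 0 0 0" --pt "0 0 -180 0 0 0 0" --pt "0 0 -180 0 0 0 0" --pt "0 0 -180 0 0 0 0" --pt "0 0 -180 0 0 0 0" --pt "0 0 -180 0 0 0 0"

```text
time: 15.3
eef_pos: [0.4683, -0.1266, 0.2448]
ee_rot: [-0.577, 0.577, -0.409, 0.407]
wrist_force: [-0.2, 0.1, -1.0]
opening: -0.0001
```

```bash
python3 -c "
from h import *
go()
f=robot.grab_frame('side')[:,:,::-1]
cv2.imwrite('pics/s4.png',cv2.resize(f[170:350,210:450],None,fx=3,fy=3))
a=cv2.imread('pics/side0.png'); d=cv2.absdiff(a,f).max(2)
for n,(x0,y0,x1,y1) in dict(single=(325,250,368,276),stack=(368,288,414,328),timer=(262,276,308,338)).items(): print(n,(d[y0:y1,x0:x1]>60).sum())"
```

```text
t 15.3 pos [ 0.468 -0.127  0.245] F [-0.21   0.089 -0.994] q [ 0.815  0.242 -0.69   1.951  0.18   1.012 -1.188] open -5.865300201513979e-05
[[ 0.333 -0.002  0.943]
 [-0.943  0.001  0.333]
 [-0.002 -1.    -0.002]]
single 0
stack 0
timer 0
```

View pics/s4.png

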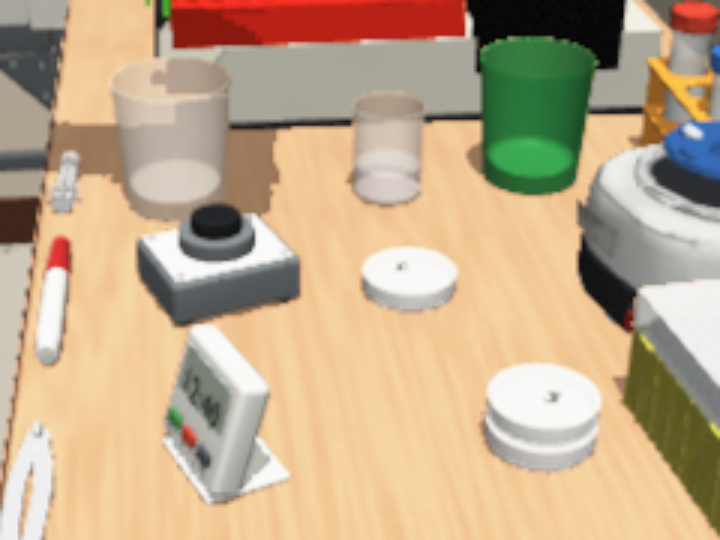

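The button (217,220) is back up, nothing has moved, and the arm is clear.

```bash
python3 -c "
from plant import robot
robot.sign_off()"
```

```text
the job is handed in; nothing more can be done
```

I did the three steps in the order asked and handed the job in at about 15 s of robot time.

- **Pointing:** with the fingers shut and straight down, I held the TCP about 40 mm above the single dish, then about 41 mm above the small clear beaker. That left a gap of roughly 20 mm each time, and each hold lasted a little over two seconds. Both pictures showed the fingertips centred with a clear gap.
- **Button:** I pressed until the wrist force reached 12 N, well past the 5 N spring, so the button was on its stop. I then let it go and rose to TCP z = 0.245 m. I read the full press from the force and height only, as the button's travel can't be measured directly.
- **Last checks:** the final picture shows the button back up and the arm clear. The dish, stack and timer regions are unchanged pixel for pixel from the start. I checked the beakers, syringe, marker and tweezers by eye only, and they look unmoved. The wrist force was within about 1 N of zero, and no check failed or disagreed.

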